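Kit the measured engine parts into their trays

TASK

The engine parts on the bench have been measured and must be kitted for assembly: seat the piston, the timing gear, the bearing cap and the connecting rod each fully in the blue tray made for it - piston crown up in the round pocket, gear flat over the post, cap standing on both feet in the rectangular pocket, rod lying flat with its big end in the wide pocket. Set every part down rather than dropping it, let go of all of them, and leave the standing valve and the caliper where they are.

Things in the scene. Friction and masses are not known exactly. Their poses are not given: they have to be found in the camera images.
- piston_center (a point): Aluminium piston, an upright cylinder 62 mm in diameter and 60 mm high with three dark ring grooves near the top, standing crown up on the bench. Point: on its axis, half-way up (30 mm above its underside); z up the axis. Grip it across its diameter. About 0.26 kg.
- gear_center (a point): Steel timing gear lying flat: outside diameter 58 mm over the teeth, 24 mm thick, with a 32 mm through bore. Point: on its axis, half-way up (12 mm above its underside); z along the axis, up. Grip it across its outside diameter. About 0.33 kg.
- cap_grip (a point): Grey bearing cap, a bridge standing on two feet: 84 mm long (y), 26 mm thick (x), 46 mm high in the middle, 34 mm over the feet. Lower middle is an open arch (42 mm wide, 23 mm high): grip only the crown above it. Point: middle of the crown, 33 mm above the underside, 13 mm below the top; z up. Grip across the thickness (fingers closing along x). Ends alike. About 0.45 kg.
- rod_center (a point): Steel connecting rod lying flat, 142 mm long (y), ends 20 mm thick. Big ring end (56 mm, 62 mm wide over bosses) centred at y = +44 mm, small end (28 mm) at y = -56 mm. Between, a beam 18 mm wide (x), clear from y = +16 to -42 mm, its sides 3 to 17 mm above the underside. Point: on the beam, 10 mm above the underside; z up. Grip here, fingers closing along x. 0.34 kg.
- tray_piston: Blue tray for the piston, fixed, 104 x 104 x 12 mm, with a round pocket 80 mm in diameter and 8 mm deep with a yellow disc on its floor. Origin: centre of the tray on the bench top, on the pocket's axis; pocket floor 4 mm, rim 12 mm above it. z up. Seated, the piston's point is 34 mm above the origin.
- tray_gear: Blue pad for the gear, fixed, 100 x 100 x 8 mm, flat, with a toothed yellow ring printed on it and in its centre a steel post 14 mm in diameter, standing 14 mm above the pad (to 22 mm above the bench), over which the gear's bore drops. Origin: on the post's axis at the bench top; z up. Seated, the gear's point is 20 mm above the origin.
- tray_cap: Blue fixed tray for the bearing cap, 68 mm (x) x 122 mm (y) x 12 mm, with a rectangular pocket 44 mm (x) x 102 mm (y), 8 mm deep, two yellow foot prints on its floor. Origin: centre of the tray at the bench top; pocket floor 4 mm, rim 12 mm above it; z up. The cap's y axis goes along the tray's y, either way round. Seated, the cap's point is 37 mm above the origin.
- tray_rod: Blue fixed rod tray, 94 (x) x 176 mm (y), floor 4 mm and walls 12 mm above the bench, yellow rod outline. Wide pocket (80 mm) for the big end at +y, narrow one (46 mm) for the small end at -y, 162 mm long inside; no walls from y = +18 to -39 mm (finger room). Origin: bench top, right below the rod's point when centred; y axes of rod and tray point the same way. Seated, that point is 14 mm up.
- valve: Bystander: steel engine valve standing on its head, head 36 mm in diameter, stem 7 mm, 105 mm tall. Origin: centre of its underside; z up the stem. Easily knocked over.
- caliper: Bystander: digital caliper lying flat beyond the trays, 235 mm long (its y axis), up to 16 mm high and about 75 mm wide with its jaws (towards +x at the +y end). Origin: middle of the beam at the bench top.
Mind the look-alikes: they are no part of the job. Of the things that look like the part that bears piston_center, take the one that is nearest to the robot's base at the start.

How it is judged (in metres and radians):
At the end, for the whole second after the job is handed in: All four parts rest, still and released, in their own trays: each part's point within 14 mm (horizontally) of its tray's origin and within 2.5 mm of its seated height, upright within 0.04 rad; the cap's and the rod's long axes within 0.26 rad of the tray's, the rod's big end in the wide pocket (horizontal distance between piston_center and tray_piston below 0.014 m and z of piston_center in the frame of tray_piston between 0.0315 and 0.0365 m and angle between each of piston_center, gear_center, cap_grip, rod_center's own z axis and vertical below 0.04 rad and linear speed of each of piston, gear, cap, rod below 0.02 m/s and angular speed of each of piston, gear, cap, rod below 0.2 rad/s and horizontal distance between gear_center and tray_gear below 0.014 m and z of gear_center in the frame of tray_gear between 0.0175 and 0.0225 m and horizontal distance between cap_grip and tray_cap below 0.014 m and z of cap_grip in the frame of tray_cap between 0.0345 and 0.0395 m and angle between the y axis of cap_grip and the y axis of tray_cap, either way round below 0.26 rad and horizontal distance between rod_center and tray_rod below 0.014 m and z of rod_center in the frame of tray_rod between 0.0115 and 0.0165 m and angle between the y axis of rod_center and the y axis of tray_rod, either way round below 0.26 rad); the robot touches nothing.
It fails at once if a part falls or flies free of the gripper faster than 0.5 m/s (as when dropped from more than about 13 mm) ((contact force between the fingers and piston below 0.02 N and linear speed of piston above 0.5 m/s) or (contact force between the fingers and gear below 0.02 N and linear speed of gear above 0.5 m/s) or (contact force between the fingers and cap below 0.02 N and linear speed of cap above 0.5 m/s) or (contact force between the fingers and rod below 0.02 N and linear speed of rod above 0.5 m/s)).
It fails at once if the standing valve is shifted more than 25 mm or knocked over (distance of valve from where it was at the start of the episode above 0.025 m or angle between valve's own z axis and vertical above 0.3 rad).
It fails at once if the caliper is shifted more than 25 mm (distance of caliper from where it was at the start of the episode above 0.025 m).
It also fails if it takes over 120 s, if anything falls off the work surface, if the arm or the gripper's body presses on something with over 40 N, if the wrist force passes 120 N, or if a joint passes its speed limit or range.

ROBOT

A 6-joint arm with a two-finger parallel gripper is mounted at the origin on the work surface. World frame = base frame: x ahead of the robot, y to its left, z up, the work surface at z = 0. Lengths are in mm, angles in rad, forces in N, time in s.
With the tool pointing down it reaches from about 300 to 875 mm from the base axis. Payload 4.2 kg.
Tool frame: the origin (TCP) lies between the finger pads; the fingertips stand 22 mm ahead of it and the grasp point (between the pads) lies 3 mm ahead of it; z points along the fingers, y is the line along which they close (so a half turn about z gives the same grasp; the last joint's range is limited). The gripper opens to 85 mm and grips with 20 to 120 N. Pads are 22 mm wide; open, the fingers measure 114 mm over their backs; the gripper's body (76 mm by 85 mm) begins 54 mm behind the grasp point. The pads swing forward as they close: fully open they stand 13 mm farther back than shut.
Start: joints at [-1.314, 0.32, 1.565, -0, 1.257, -0.02], TCP at [157.137, -553.125, 253.338] pointing down, gripper open.
Joint ranges: [-3.11, 3.11], [-0.84, 2.01], [0.21, 2.61], [-1.34, 4.49], [0.05, 2.63], [-2.56, 2.56]. Speed limits (rad/s): [2.57, 2.57, 3.14, 3.14, 3.14, 3.14].

INTERFACE

Orientations are given as a 3x3 rotation matrix whose columns are the frame's x, y, z axes.
In Python, from rig import ctrl, eyes gives the robot as it stands.
- The arm moves only by the shell command python3 -m pendant 'ROWS' [FORCE]. ROWS is JSON, a list of rows, each a list of 7 numbers: the shift along the tool's x, y, z in cm, then the turn, a rotation vector about the tool's x, y, z in degrees, then the closure, from 0 (fully open) to 1 (shut). In form: [[tx, ty, tz, ax, ay, az, hand], ...]. A call has 1 to 10 rows; each row shifts and turns the commanded pose from where the row before left it, along the tool's axes as they then stand; what a row does not reach is not made up. A row lasts 1/10 s, in which the tool goes at most 50 mm and 8.59 degrees, less where a joint would pass 70% of its speed; a pose out of reach is approached as far as the arm can. A call with a gripper value outside its range is refused whole. The fingers move at their own pace and stop on an object; FORCE is the grip in N (left out, the last holds). Time passes only in rows, so rows that do not move let the fingers close. It gives the time, the measured TCP pose, the force, the opening and the grip force at its end, in the units of the state.
- ctrl.sense(): the state, without advancing time (a new reading comes with each control period).
- eyes.grab_frame(name): name is "scene" or "top"; returns a dict with "pixels" (480x640x3 uint8, red, green, blue), "intrinsics" (3x3 intrinsics, pixels), "R" (3x3) and "t" (3): a world point X has camera coordinates R X + t. Camera axes: x right, y down, z forward; pixel columns grow to the right and rows downward; lengths in mm; the calibration is good to about 2 mm. A picture is of the moment at which its call begins. There is no depth.
- ctrl.hand_in(): hands the job in; it is judged then, once.
The state is a dict: "time_s": time; "q": joint angles; "dq": joint speeds; "joint_torque": joint torques, N m; "ee_pos": TCP position; "ee_rot": TCP orientation; "force": force on the tool from outside, world axes, zero at the start; "wrist_torque": the same for the moment, N m; "gripper_width": opening from 0.0 (shut) to 1.0 (fully open); "grip_force": force on a finger pad.
Only numpy, scipy, OpenCV 4.12 (cv2) and the standard library are available. Lean on these libraries where they do the work, as an engineer would, in place of code of your own. Each camera call takes 0.05 s, during which the arm holds its last target. There are 200 camera calls.

## Working session

There is one attempt and no reset: what is moved stays moved. The work goes in short steps, Python scripts to look and compute and a shell command to move; the robot and the scene stay as the last step left them, time stands still between calls to the robot, and variables do not carry over. Pictures are saved under pics/ and viewed, at most 14 in all, crops included, and the job is handed in when it is done.

```bash
mkdir -p pics; python3 - <<'E'
from rig import ctrl, eyes
import cv2, numpy as np
s=ctrl.sense(); print({k:np.round(s[k],3).tolist() for k in s})
for n in("scene","top"):
    f=eyes.grab_frame(n); cv2.imwrite(f"pics/{n}0.png",f["pixels"][:,:,::-1])
    print(n,f["intrinsics"],f["R"],f["t"], -np.array(f["R"]).T@np.array(f["t"]))
E
```

```text
{'time_s': 0.0, 'q': [-1.314, 0.32, 1.566, 0.0, 1.257, -0.02], 'dq': [0.0, -0.002, 0.001, 0.003, 0.001, 0.001], 'joint_torque': [-0.003, -41.553, -23.416, -0.0, 0.008, 0.0], 'ee_pos': [157.046, -552.682, 252.491], 'ee_rot': [[0.962, 0.273, -0.0], [0.273, -0.962, 0.002], [0.0, -0.002, -1.0]], 'force': [0.003, 0.967, 0.277], 'wrist_torque': [-0.032, -0.043, 0.044], 'grip_force': 0.0, 'gripper_width': 0.999}
scene [[603.4994252    0.         314.97575787]
 [  0.         603.4994252  237.22863787]
 [  0.           0.           1.        ]] [[-0.70461099  0.7095112  -0.01082604]
 [ 0.55256649  0.53905066 -0.63568441]
 [-0.44518942 -0.45389233 -0.77187313]] [ 430.00385262 -290.09303497 1857.05128192] [1290.02071502  694.1836266  1253.6556119 ]
top [[450.67680426   0.         316.36631596]
 [  0.         450.67680426 237.62354438]
 [  0.           0.           1.        ]] [[ 0.00345757 -0.99969521 -0.02444461]
 [-0.99633633 -0.00135504 -0.08551065]
 [ 0.08545147  0.02465072 -0.99603734]] [  10.79769837  614.23591478 1163.70374964] [ 512.5080324   -17.05940735 1211.88005164]
```

View pics/scene0.png

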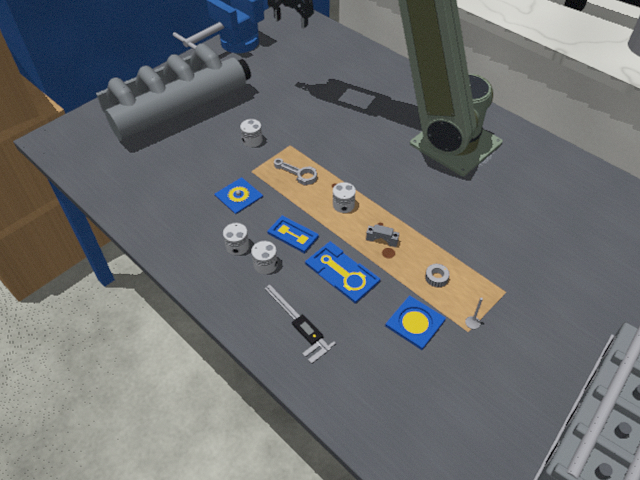

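View pics/top0.png

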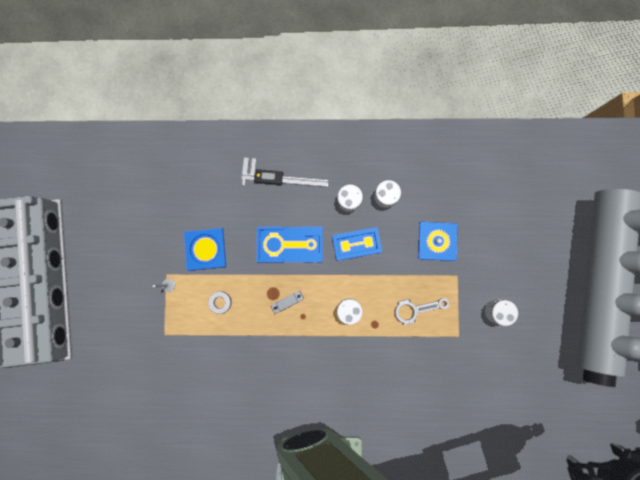

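The top view shows the parts on a wooden board: gear (220,302), cap (288,302), piston (349,312) and rod (422,310). The trays are above it: piston (205,249), rod (290,244), cap (357,243) and gear (438,240). The valve is at (165,286). The decoy pistons are at (349,197), (388,194) and (501,313). I'll enlarge both views.

```bash
python3 - <<'E'
import cv2
a=cv2.imread("pics/top0.png"); s=cv2.imread("pics/scene0.png")
def c(im,x,y,w,h,k,n): cv2.imwrite("pics/"+n,cv2.resize(im[y:y+h,x:x+w],None,fx=k,fy=k,interpolation=cv2.INTER_CUBIC))
c(a,150,215,200,125,4,"topL.png"); c(a,320,215,200,125,4,"topR.png")
c(s,210,110,160,150,4,"scL.png"); c(s,300,180,200,150,4,"scR.png")
E
```

```text
(no output)
```

View pics/topL.png

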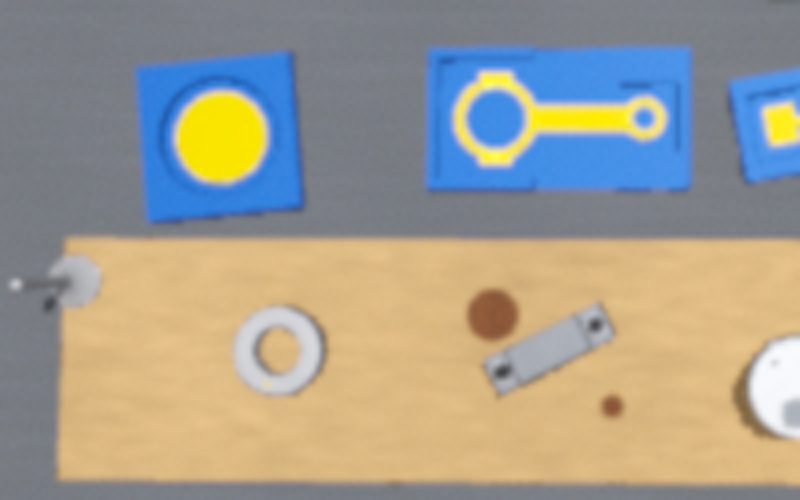

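View pics/topR.png

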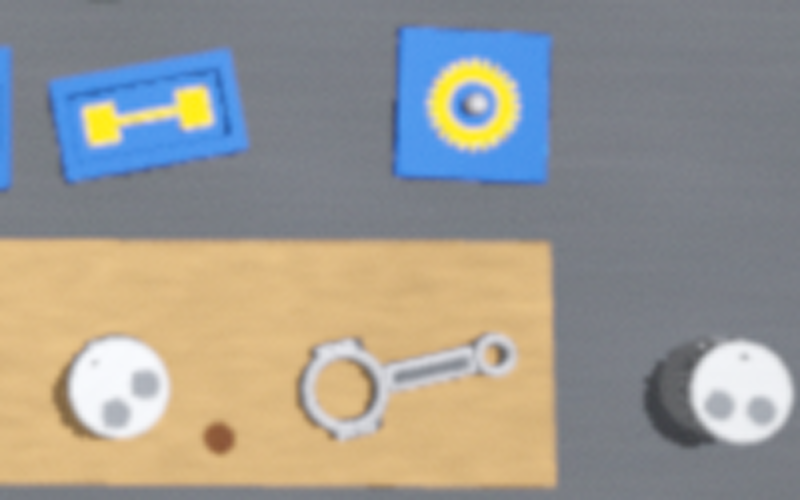

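View pics/scL.png

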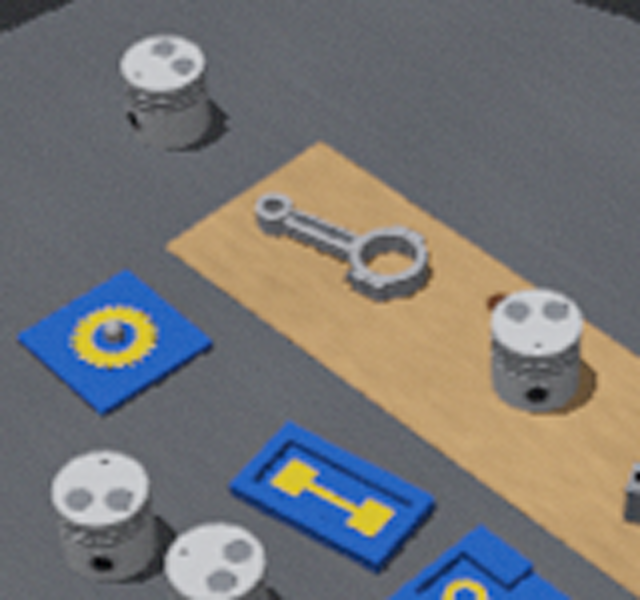

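View pics/scR.png

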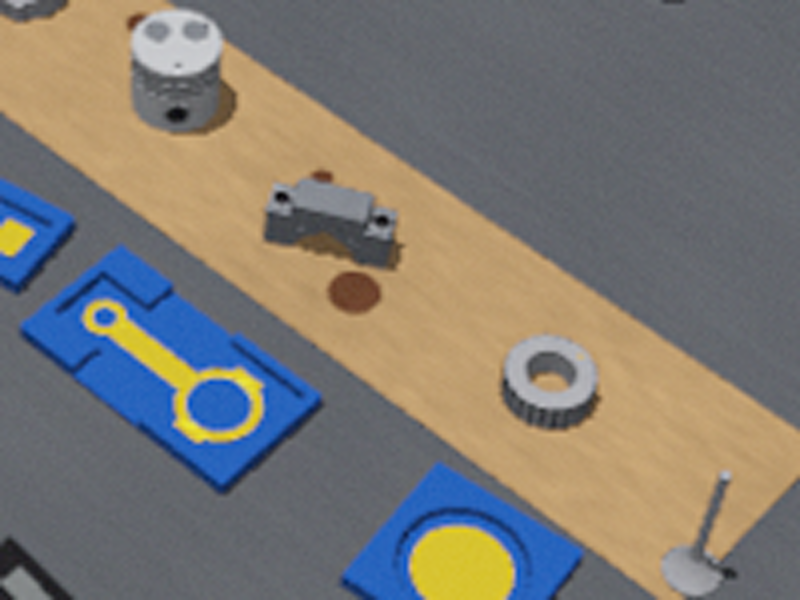

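The crops show clear feature centres: the piston crown, gear bore, cap bolt holes, rod rings and the printed yellow marks. I'll triangulate those.

```bash
cat > h.py <<'E'
import numpy as np, cv2
from rig import eyes
OFF=dict(topL=(150,215),topR=(320,215),scL=(210,110),scR=(300,180))
def cal(n):
    f=eyes.grab_frame(n); return np.array(f["intrinsics"]),np.array(f["R"]),np.array(f["t"]),f["pixels"]
def px(c,p): return (np.array(p)+.5)/4-.5+np.array(OFF[c])
def plane(C,p,z):
    K,R,t=C[:3]; d=R.T@np.linalg.solve(K,[*p,1]); o=-R.T@t; return o+d*(z-o[2])/d[2]
def tri(A,B,a,b):
    P=[c[0]@np.c_[c[1],c[2]] for c in(A,B)]
    X=cv2.triangulatePoints(P[0],P[1],np.array(a,float).reshape(2,1),np.array(b,float).reshape(2,1)).ravel(); X=X[:3]/X[3]
    h=P[0]@[*X,1]; return X,np.linalg.norm(h[:2]/h[2]-a)
E
python3 - <<'E'
from h import *
T=cal("top");S=cal("scene")
D={"piston top":("topR",(118,387),"scL",(537,322),60),
"gear top":("topL",(279,350),"scR",(551,369),24),
"cap holeA":("topL",(503,371),"scR",(381,221),34),"cap holeB":("topL",(596,324),"scR",(281,198),34),
"rod big":("topR",(344,390),"scL",(389,253),20),"rod small":("topR",(495,354),"scL",(272,207),20),
"tP disc":("topL",(221,137),"scR",(462,566),4),
"tR big":("topL",(493,118),"scR",(219,405),4),"tR small":("topL",(645,118),"scR",(105,317),4),
"tC +":("topR",(101,125),"scL",(371,515),4),"tC -":("topR",(194,107),"scL",(294,479),4),
"tG ring":("topR",(474,104),"scL",(114,337),8),"tG post":("topR",(477,102),"scL",(113,326),22),
"valve":("topL",(75,281),"scR",(693,572),3),"valvetip":("topL",(15,284),"scR",(726,475),105),"board corner":("topR",(551,241),"scL",(166,246),0)}
for k,(a,p,b,q,z) in D.items():
    X,e=tri(T,S,px(a,p),px(b,q)); print(k,X.round(1),"err",round(e,2),"top@z",plane(T,px(a,p),z).round(1),"sc@z",plane(S,px(b,q),z).round(1))
Q={"tP":("topL",[(137,68),(293,52),(303,208),(150,222)],12),"tR":("topL",[(428,47),(692,47),(691,190),(427,190)],12),
"tC":("topR",[(50,80),(231,49),(247,149),(68,183)],12),"tG":("topR",[(400,27),(551,36),(547,184),(394,175)],8)}
for k,(a,ps,z) in Q.items():
    P=np.array([plane(T,px(a,p),z)[:2] for p in ps]); print(k,P.mean(0).round(1),(P[1]-P[0]).round(1))
E
```

```text
piston top [424.  -72.2  54.7] err 0.02 top@z [424.5 -72.   60. ] sc@z [427.8 -68.8  60. ]
gear top [442.9 268.7  18.9] err 0.4 top@z [443.9 266.7  24. ] sc@z [446.  270.9  24. ]
cap holeA [431.1 118.7  28.8] err 0.14 top@z [431.7 117.9  34. ] sc@z [434.6 121.3  34. ]
cap holeB [461.8  58.3  28.3] err 0.13 top@z [462.3  57.7  34. ] sc@z [465.5  61.3  34. ]
rod big [ 420.1 -221.8   15.7] err 0.08 top@z [ 420.2 -220.9   20. ] sc@z [ 423.1 -218.7   20. ]
rod small [ 443.8 -321.4   12. ] err 0.17 top@z [ 444.  -319.1   20. ] sc@z [ 449.4 -315.1   20. ]
tP disc [585.3 314.8   1.7] err 0.06 top@z [585.2 314.    4. ] sc@z [586.5 315.5   4. ]
tR big [5.99e+02 1.30e+02 4.00e-01] err 0.18 top@z [598.4 130.    4. ] sc@z [601.1 131.5   4. ]
tR small [598.6  28.1  -1.2] err 0.2 top@z [598.6  27.5   4. ] sc@z [601.3  31.1   4. ]
tC + [594.1 -63.8   1.2] err 0.04 top@z [594.  -63.7   4. ] sc@z [595.7 -62.    4. ]
tC - [ 606.6 -126.4   -2.6] err 0.1 top@z [ 606.2 -126.     4. ] sc@z [ 610. -122.    4.]
tG ring [ 608.2 -312.4    2.6] err 0.26 top@z [ 608.2 -311.6    8. ] sc@z [ 610.9 -307.7    8. ]
tG post [ 608.4 -311.3   14.9] err 0.32 top@z [ 608.4 -310.2   22. ] sc@z [ 612.1 -305.1   22. ]
valve [487.4 414.3  -5.6] err 0.28 top@z [488.1 410.7   3. ] sc@z [492.5 416.5   3. ]
valvetip [488.1 413.8  99.7] err 0.04 top@z [488.2 411.8 105. ] sc@z [491.8 415.1 105. ]
board corner [ 516.2 -362.8   -5.5] err 0.72 top@z [ 517.5 -362.7    0. ] sc@z [ 519.  -357.2    0. ]
tP [584.6 312. ] [  10.9 -105.5]
tR [597.7  84.6] [ 1.000e-01 -1.774e+02]
tC [600.1 -95.3] [  20.9 -120.7]
tG [ 607.4 -310.9] [  -6.  -100.1]
```

```bash
cat > go.py <<'E'
import sys, numpy as np
from rig import ctrl
from scipy.spatial.transform import Rotation as Ro
def rep(x,y,z,yaw):
    s=ctrl.sense(); R=np.array(s["ee_rot"]); c,n=np.cos(np.radians(yaw)),np.sin(np.radians(yaw))
    G=np.array([[c,n,0],[n,-c,0],[0,0,-1]])
    d=np.array([x,y,z])-s["ee_pos"]
    print("t",round(s["time_s"],2),"pos",np.round(s["ee_pos"],1),"q",np.round(s["q"],2),"w",round(s["gripper_width"],3),"gf",round(s["grip_force"],1),"F",np.round(s["force"],1))
    print("turn deg",np.degrees(Ro.from_matrix(R.T@G).as_rotvec()).round(1),"shift cm now-axes",(R.T@d/10).round(2),"goal-axes",(G.T@d/10).round(2))
rep(*map(float,sys.argv[1:5]))
E
python3 -m pendant '[[0,0,0,0,0,-8.5,0],[0,0,0,0,0,-8.5,0],[0,0,0,0,0,-8.5,0],[0,0,0,0,0,-8.5,0],[0,0,0,0,0,-8.5,0],[0,0,0,0,0,-8.5,0],[0,0,0,0,0,-8.5,0],[0,0,0,0,0,-8.5,0],[0,0,0,0,0,-8.5,0],[0,0,0,0,0,-8.5,0]]' 60; python3 go.py 432.6 -262.4 120 104.4
```

```text
time_s: 1.2
ee_pos: [157.1, -553.0, 253.1]
ee_rot: [[-0.194, 0.981, -0.0], [0.981, 0.194, 0.001], [0.001, -0.0, -1.0]]
force: [0.2, -0.8, 0.6]
gripper_width: 1.0
grip_force: 0.0
t 1.2 pos [ 157.1 -553.   253.1] q [-1.31  0.32  1.56  0.    1.26 -1.51] w 1.0 gf 0.0 F [ 0.2 -0.8  0.6]
turn deg [-0.  -0.  -3.2] shift cm now-axes [23.14 32.67 13.32] goal-axes [21.29 33.91 13.31]
```

```bash
python3 -m pendant '[[0,0,0,0,0,-3.2,0],[2.3,3.7,1.3,0,0,0,0],[2.3,3.7,1.3,0,0,0,0],[2.3,3.7,1.3,0,0,0,0],[2.3,3.7,1.3,0,0,0,0],[2.3,3.7,1.3,0,0,0,0],[2.3,3.7,1.3,0,0,0,0],[2.3,3.7,1.3,0,0,0,0],[2.3,3.7,1.3,0,0,0,0],[2.3,3.7,1.3,0,0,0,0]]'; python3 -m pendant '[[0,0,0,0,0,0,0]]';python3 go.py 432.6 -262.4 24 104.4
```

```text
time_s: 2.2
ee_pos: [430.9, -270.0, 135.9]
ee_rot: [[-0.243, 0.97, 0.0], [0.97, 0.243, -0.0], [-0.0, 0.0, -1.0]]
force: [-0.2, -1.4, -0.1]
gripper_width: 1.002
grip_force: 0.0
time_s: 2.3
ee_pos: [431.8, -267.7, 134.7]
ee_rot: [[-0.248, 0.969, -0.002], [0.969, 0.248, 0.003], [0.003, -0.001, -1.0]]
force: [-0.4, -0.0, -0.5]
gripper_width: 1.002
grip_force: 0.0
t 2.3 pos [ 431.8 -267.7  134.7] q [-0.58  0.33  1.89  0.    0.93 -0.83] w 1.002 gf 0.0 F [-0.4 -0.  -0.5]
turn deg [-0.1 -0.2 -0. ] shift cm now-axes [ 0.46  0.22 11.07] goal-axes [ 0.5   0.21 11.07]
```

```bash
python3 -m pendant '[[0.5,0.2,2.5,0,0,0,0],[0,0,3,0,0,0,0],[0,0,3,0,0,0,0],[0,0,2.0,0,0,0,0],[0,0,0.5,0,0,0,0],[0,0,0,0,0,0,0.4],[0,0,0,0,0,0,0.7],[0,0,0,0,0,0,1],[0,0,0,0,0,0,1],[0,0,0,0,0,0,1]]' 60;python3 go.py 432.6 -262.4 24 104.4;python3 -m pendant '[[0,0,0,0,0,0,1],[0,0,0,0,0,0,1],[0,0,0,0,0,0,1],[0,0,0,0,0,0,1]]'
```

```text
time_s: 3.3
ee_pos: [431.6, -266.6, 27.6]
ee_rot: [[-0.242, 0.97, 0.003], [0.97, 0.242, -0.001], [-0.002, 0.002, -1.0]]
force: [0.9, -0.2, 3.1]
gripper_width: 0.194
grip_force: 59.4
t 3.3 pos [ 431.6 -266.6   27.6] q [-0.58  0.47  2.01  0.    0.66 -0.82] w 0.194 gf 59.4 F [ 0.9 -0.2  3.1]
turn deg [ 0.1  0.1 -0.4] shift cm now-axes [0.39 0.2  0.36] goal-axes [0.38 0.2  0.36]
time_s: 3.7
ee_pos: [431.6, -266.6, 27.6]
ee_rot: [[-0.243, 0.97, 0.003], [0.97, 0.243, -0.002], [-0.002, 0.002, -1.0]]
force: [0.7, 1.3, 6.5]
gripper_width: 0.189
grip_force: 59.6
```

```bash
python3 -m pendant '[[0,0,-1,0,0,0,1],[0,0,-2,0,0,0,1],[0,0,-3,0,0,0,1],[0,0,-4,0,0,0,1],[0,0,-2,0,0,0,1],[0,0,0,0,0,0,1],[0,0,0,0,0,0,1]]' ;python3 go.py 600 82 120 90
```

```text
time_s: 4.4
ee_pos: [429.8, -265.6, 145.9]
ee_rot: [[-0.243, 0.97, -0.001], [0.97, 0.243, 0.001], [0.001, -0.001, -1.0]]
force: [-0.4, -0.1, -5.4]
gripper_width: 0.194
grip_force: 58.9
t 4.4 pos [ 429.8 -265.6  145.9] q [-0.58  0.31  1.88 -0.    0.95 -0.82] w 0.194 gf 58.9 F [-0.4 -0.1 -5.4]
turn deg [-0.1 -0.  14.1] shift cm now-axes [29.58 24.96  2.59] goal-axes [34.76 17.02  2.59]
```

```bash
python3 -m pendant '[[0,0,0,0,0,4.7,1],[0,0,0,0,0,4.7,1],[0,0,0,0,0,4.7,1],[2,1,0,0,0,0,1],[4,2,0,0,0,0,1],[4,2,0,0,0,0,1],[4,2,0,0,0,0,1],[4,2,0,0,0,0,1],[4,2,0,0,0,0,1],[4,2,0,0,0,0,1]]' >/dev/null; python3 -m pendant '[[4,1.8,0.6,0,0,0,1],[3,1.2,1,0,0,0,1],[1.5,0.8,1,0,0,0,1],[0.3,0.2,0,0,0,0,1],[0,0,0,0,0,0,1],[0,0,0,0,0,0,1]]'; python3 go.py 600 82 31 90
cat > shot.py <<'E'
import sys,cv2
from rig import eyes
n,cam,x,y,w,h,k=sys.argv[1:8]; x,y,w,h,k=map(int,(x,y,w,h,k))
cv2.imwrite(f"pics/{n}.png",cv2.resize(eyes.grab_frame(cam)["pixels"][y:y+h,x:x+w,::-1],None,fx=k,fy=k,interpolation=cv2.INTER_CUBIC))
E
```

```text
time_s: 6.0
ee_pos: [600.2, 80.4, 119.9]
ee_rot: [[0.002, 1.0, -0.001], [1.0, -0.002, -0.001], [-0.001, -0.001, -1.0]]
force: [0.3, -0.3, -3.5]
gripper_width: 0.192
grip_force: 58.9
t 6.0 pos [600.2  80.4 119.9] q [ 0.11  0.48  1.68 -0.    0.99  0.12] w 0.192 gf 58.9 F [ 0.3 -0.3 -3.5]
turn deg [-0.1  0.  -0.1] shift cm now-axes [ 0.16 -0.01  8.89] goal-axes [ 0.16 -0.02  8.89]
```

```bash
python3 -m pendant '[[0.2,0,2,0,0,0,1],[0,0,2.5,0,0,0,1],[0,0,2,0,0,0,1],[0,0,1,0,0,0,1],[0,0,0.5,0,0,0,1],[0,0,0,0,0,0,1],[0,0,0,0,0,0,1]]'; python3 shot.py rod1 scene 290 170 130 140 4
```

```text
time_s: 6.7
ee_pos: [601.6, 83.6, 41.3]
ee_rot: [[0.001, 1.0, 0.002], [1.0, -0.001, 0.0], [0.0, 0.002, -1.0]]
force: [-0.1, 0.9, -3.8]
gripper_width: 0.188
grip_force: 58.9
```

View pics/rod1.png

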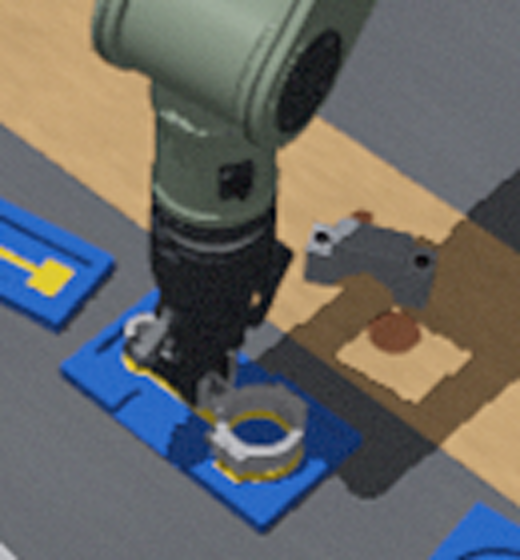

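The rod hovers just above its tray. Its big end (crop 262,430) is over the printed ring and the small end over the narrow pocket, so I'll lower it.

```bash
python3 -m pendant '[[0,0,0.3,0,0,0,1],[0,0,0.3,0,0,0,1],[0,0,0.2,0,0,0,1],[0,0,0.1,0,0,0,1],[0,0,0.1,0,0,0,1],[0,0,0,0,0,0,1]]'; python3 -m pendant '[[0,0,0.1,0,0,0,1],[0,0,0,0,0,0,1]]'
```

```text
time_s: 7.35
ee_pos: [600.7, 83.8, 31.6]
ee_rot: [[0.001, 1.0, 0.0], [1.0, -0.001, -0.0], [-0.0, 0.0, -1.0]]
force: [-3.5, -0.2, 5.9]
gripper_width: 0.19
grip_force: 60.2
time_s: 7.55
ee_pos: [600.7, 83.8, 31.6]
ee_rot: [[0.001, 1.0, 0.0], [1.0, -0.001, -0.0], [-0.0, 0.0, -1.0]]
force: [-4.7, 0.1, 11.3]
gripper_width: 0.19
grip_force: 60.9
```

Contact is at the seated height. I'll release the rod, rise, and head for the cap.

```bash
python3 -m pendant '[[0,0,0,0,0,0,0.6],[0,0,0,0,0,0,0.3],[0,0,0,0,0,0,0],[0,0,0,0,0,0,0],[0,0,-1,0,0,0,0],[0,0,-2.5,0,0,0,0],[0,0,-4,0,0,0,0],[0,0,-4,0,0,0,0],[0,0,0,0,0,0,0]]'; python3 go.py 448.5 89.5 110 117
```

```text
time_s: 8.45
ee_pos: [604.5, 84.2, 151.1]
ee_rot: [[0.001, 1.0, 0.013], [1.0, -0.001, 0.001], [0.001, 0.013, -1.0]]
force: [1.1, 0.6, -0.3]
gripper_width: 1.0
grip_force: 0.0
t 8.45 pos [604.5  84.2 151.1] q [ 0.12  0.45  1.64 -0.    1.04  0.12] w 1.0 gf 0.0 F [ 1.1  0.6 -0.3]
turn deg [  0.7   0.1 -27. ] shift cm now-axes [  0.51 -15.65   3.91] goal-axes [  7.55 -13.66   4.11]
```

```bash
python3 -m pendant '[[0,-3,0,0,0,-6.7,0],[0,-3,0,0,0,-6.7,0],[0.2,-3,0.5,0,0,-6.8,0],[1,-2.5,1,0,0,-6.8,0],[1.3,-2.6,1,0,0,0,0],[0,0,1,0,0,0,0],[0,0,0,0,0,0,0],[0,0,0,0,0,0,0]]'>/dev/null; python3 go.py 448.5 89.5 38 117; python3 shot.py cap1 top 250 265 100 75 6
```

```text
t 9.25 pos [456.6  76.  109.5] q [ 0.14  0.3   2.02 -0.    0.83 -0.33] w 1.002 gf 0.0 F [ 0.3 -0.2  0.1]
turn deg [ 0.1  0.  -0. ] shift cm now-axes [ 1.58 -0.12  7.15] goal-axes [ 1.57 -0.11  7.15]
```

View pics/cap1.png

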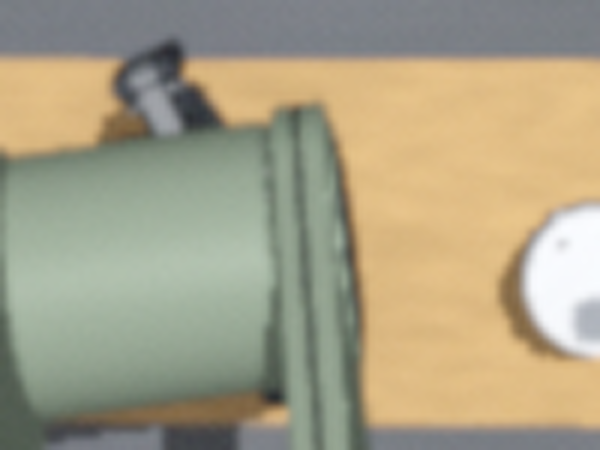

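The arm hides the cap in that view, which only shows a finger at (150,75). The triangulated pose is good enough, so I'll descend and grip.

```bash
python3 -m pendant '[[0.8,-0.1,0.5,0,0,0,0],[0.8,0,1.5,0,0,0,0],[0,0,2.5,0,0,0,0],[0,0,2,0,0,0,0],[0,0,0.7,0,0,0,0],[0,0,0,0,0,0,0.4],[0,0,0,0,0,0,0.6],[0,0,0,0,0,0,1],[0,0,0,0,0,0,1],[0,0,0,0,0,0,1]]' 60; python3 -m pendant '[[0,0,0,0,0,0,1],[0,0,0,0,0,0,1]]' >/dev/null; python3 go.py 448.5 89.5 38 117; python3 -m pendant '[[0,0,-0.5,0,0,0,1],[0,0,-2,0,0,0,1],[0,0,-3,0,0,0,1],[0,0,-3,0,0,0,1],[0,0,-2,0,0,0,1],[0,0,0,0,0,0,1]]'; python3 go.py 601 -93.5 140 100
```

```text
time_s: 10.3
ee_pos: [448.2, 89.9, 38.3]
ee_rot: [[-0.453, 0.891, 0.002], [0.891, 0.453, 0.0], [-0.001, 0.002, -1.0]]
force: [-0.3, 0.7, 6.2]
gripper_width: 0.294
grip_force: 59.1
t 10.5 pos [448.2  89.8  38.3] q [ 0.17  0.4   2.11 -0.    0.63 -0.3 ] w 0.294 gf 59.2 F [0.5 0.8 6.2]
turn deg [ 0.1  0.  -0.1] shift cm now-axes [-0.04  0.01  0.03] goal-axes [-0.04  0.01  0.03]
time_s: 11.1
ee_pos: [448.3, 89.9, 144.3]
ee_rot: [[-0.453, 0.891, 0.005], [0.891, 0.453, 0.001], [-0.002, 0.005, -1.0]]
force: [2.1, -0.4, -5.4]
gripper_width: 0.295
grip_force: 60.2
t 11.1 pos [448.3  89.9 144.3] q [ 0.17  0.24  1.99 -0.    0.91 -0.3 ] w 0.295 gf 60.2 F [ 2.1 -0.4 -5.4]
turn deg [ 0.3  0.  17. ] shift cm now-axes [-23.26   5.29   0.49] goal-axes [-20.71  11.85   0.43]
```

```bash
python3 -m pendant '[[0,0,0,0,0,5.7,1],[0,0,0,0,0,5.7,1],[0,0,0,0,0,5.6,1],[-2.7,1.5,0,0,0,0,1],[-4,2.3,0,0,0,0,1],[-4,2.3,0,0,0,0,1],[-4,2.3,0,0,0,0,1],[-4,2.3,0,0,0,0,1],[-2,1.2,0,0,0,0,1],[0,0,0,0,0,0,1]]' >/dev/null; python3 -m pendant '[[0,0,0.5,0,0,0,1],[0,0,0,0,0,0,1]]'; python3 go.py 601 -93.5 44 100
```

```text
time_s: 12.3
ee_pos: [598.1, -92.6, 134.9]
ee_rot: [[-0.173, 0.985, -0.006], [0.985, 0.173, 0.001], [0.002, -0.005, -1.0]]
force: [-0.8, -0.2, -5.7]
gripper_width: 0.293
grip_force: 60.1
t 12.3 pos [598.1 -92.6 134.9] q [-0.17  0.46  1.66  0.    1.03 -0.35] w 0.293 gf 60.1 F [-0.8 -0.2 -5.7]
turn deg [-0.3 -0.1 -0. ] shift cm now-axes [-0.16  0.32  9.08] goal-axes [-0.14  0.27  9.09]
```

```bash
python3 -m pendant '[[-0.1,0.2,1,0,0,0,1],[0,0,2.5,0,0,0,1],[0,0,2.5,0,0,0,1],[0,0,1.5,0,0,0,1],[0,0,0.5,0,0,0,1],[0,0,0,0,0,0,1],[0,0,0,0,0,0,1]]'; python3 shot.py cap2 scene 240 150 130 140 4
```

```text
time_s: 13.0
ee_pos: [603.0, -94.1, 58.0]
ee_rot: [[-0.173, 0.985, 0.002], [0.985, 0.173, -0.0], [-0.001, 0.002, -1.0]]
force: [0.3, 0.1, -4.8]
gripper_width: 0.295
grip_force: 60.0
```

View pics/cap2.png

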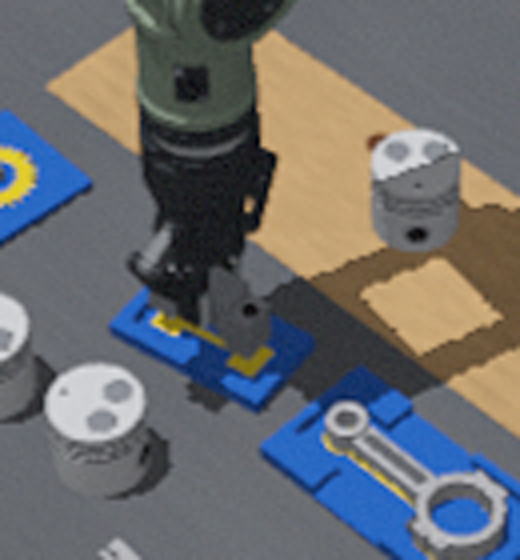

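The cap is centred above its tray with the feet over the yellow prints. The rod sits flat in its own tray at the lower right.

```bash
python3 -m pendant '[[0,-0.1,0.5,0,0,0,1],[0,-0.1,0.4,0,0,0,1],[0,0,0.3,0,0,0,1],[0,0,0.2,0,0,0,1],[0,0,0.1,0,0,0,1],[0,0,0.1,0,0,0,1],[0,0,0,0,0,0,1]]'; python3 -m pendant '[[0,0,0.1,0,0,0,1],[0,0,0,0,0,0,1]]'
```

```text
time_s: 13.75
ee_pos: [600.3, -94.6, 42.3]
ee_rot: [[-0.173, 0.985, -0.0], [0.985, 0.173, -0.0], [-0.0, -0.0, -1.0]]
force: [-3.1, 1.1, 4.9]
gripper_width: 0.295
grip_force: 61.2
time_s: 13.95
ee_pos: [600.3, -94.6, 42.3]
ee_rot: [[-0.173, 0.985, 0.0], [0.985, 0.173, -0.0], [-0.0, 0.0, -1.0]]
force: [-4.7, 1.2, 10.0]
gripper_width: 0.289
grip_force: 62.2
```

```bash
python3 -m pendant '[[0,0,0,0,0,0,0.6],[0,0,0,0,0,0,0.45],[0,0,0,0,0,0,0.45],[0,0,0,0,0,0,0.45],[0,0,-1,0,0,0,0.45],[0,0,-2.5,0,0,0,0.45],[0,0,-4,0,0,0,0],[0,0,-3,0,0,0,0],[0,0,0,0,0,0,0]]'; python3 go.py 426 -70 130 100
```

```text
time_s: 14.85
ee_pos: [603.4, -95.1, 151.0]
ee_rot: [[-0.173, 0.985, 0.011], [0.985, 0.173, -0.002], [-0.004, 0.01, -1.0]]
force: [1.9, 0.2, -0.1]
gripper_width: 0.999
grip_force: 0.0
t 14.85 pos [603.4 -95.1 151. ] q [-0.18  0.45  1.63 -0.    1.05 -0.35] w 0.999 gf 0.0 F [ 1.9  0.2 -0.1]
turn deg [ 0.6  0.2 -0. ] shift cm now-axes [  5.55 -17.06   1.9 ] goal-axes [  5.55 -17.04   2.1 ]
```

```bash
python3 -m pendant '[[1,-3.4,0,0,0,0,0],[1.2,-3.7,0,0,0,0,0],[1.2,-3.7,0,0,0,0,0],[1.2,-3.7,0.5,0,0,0,0],[1,-2.6,0.5,0,0,0,0],[0,0,0,0,0,0,0],[0,0,0,0,0,0,0]]'>/dev/null; python3 go.py 426 -70 38 100
```

```text
t 15.55 pos [422.3 -69.  135.5] q [-0.19  0.21  2.06 -0.    0.87 -0.36] w 0.999 gf 0.0 F [-0.1 -0.6 -0.6]
turn deg [ 0.  0. -0.] shift cm now-axes [-0.16  0.33  9.75] goal-axes [-0.16  0.34  9.75]
```

```bash
python3 -m pendant '[[-0.1,0.3,1,0,0,0,0],[0,0,2,0,0,0,0],[0,0,2.5,0,0,0,0],[0,0,2.5,0,0,0,0],[0,0,1.2,0,0,0,0],[0,0,0.3,0,0,0,0],[0,0,0,0,0,0,0],[0,0,0,0,0,0,0.3],[0,0,0,0,0,0,0.6],[0,0,0,0,0,0,1]]' 60; python3 -m pendant '[[0,0,0,0,0,0,1],[0,0,0,0,0,0,1],[0,0,0,0,0,0,1]]'; python3 go.py 426 -70 38 100
```

```text
time_s: 16.55
ee_pos: [426.5, -69.7, 41.3]
ee_rot: [[-0.173, 0.985, 0.003], [0.985, 0.173, -0.001], [-0.001, 0.003, -1.0]]
force: [0.2, -0.1, 4.1]
gripper_width: 0.711
grip_force: 65.0
time_s: 16.85
ee_pos: [426.5, -69.7, 41.3]
ee_rot: [[-0.173, 0.985, 0.003], [0.985, 0.173, -0.001], [-0.001, 0.003, -1.0]]
force: [0.5, 0.5, 5.6]
gripper_width: 0.712
grip_force: 65.3
t 16.85 pos [426.5 -69.7  41.3] q [-0.19  0.37  2.16 -0.    0.61 -0.36] w 0.712 gf 65.3 F [0.5 0.5 5.6]
turn deg [ 0.1  0.1 -0. ] shift cm now-axes [-0.03 -0.05  0.33] goal-axes [-0.03 -0.05  0.33]
```

```bash
python3 -m pendant '[[0,0,-0.5,0,0,0,1],[0,0,-2,0,0,0,1],[0,0,-3,0,0,0,1],[0,0,-3,0,0,0,1],[0,0,-2,0,0,0,1],[0,0,0,0,0,0,1],[0,0,0,0,0,0,1]]'; python3 go.py 585 314 145 100
```

```text
time_s: 17.55
ee_pos: [424.8, -69.3, 144.9]
ee_rot: [[-0.173, 0.985, -0.001], [0.985, 0.173, 0.0], [0.0, -0.001, -1.0]]
force: [0.3, 0.3, -2.4]
gripper_width: 0.716
grip_force: 65.9
t 17.55 pos [424.8 -69.3 144.9] q [-0.19  0.2   2.04 -0.    0.9  -0.36] w 0.716 gf 65.9 F [ 0.3  0.3 -2.4]
turn deg [-0. -0. -0.] shift cm now-axes [ 3.498e+01  2.241e+01 -2.000e-02] goal-axes [ 3.497e+01  2.243e+01 -1.000e-02]
```

```bash
python3 -m pendant '[[2,1.3,0,0,0,0,1],[3.6,2.3,0,0,0,0,1],[3.6,2.3,0,0,0,0,1],[3.6,2.3,0,0,0,0,1],[3.6,2.3,0,0,0,0,1],[3.6,2.3,0,0,0,0,1],[3.6,2.3,0,0,0,0,1],[3.6,2.3,0,0,0,0,1],[3.6,2.3,0,0,0,0,1],[3,2,0,0,0,0,1]]'>/dev/null; python3 -m pendant '[[1.2,0.7,0,0,0,0,1],[0,0,0,0,0,0,1],[0,0,0,0,0,0,1]]'>/dev/null; python3 go.py 585 314 55 100
```

```text
t 18.85 pos [584.4 312.7 143.4] q [ 0.47  0.54  1.5  -0.    1.11  0.3 ] w 0.712 gf 66.1 F [-0.3 -0.2 -2.8]
turn deg [-0.2  0.1 -0. ] shift cm now-axes [0.13 0.12 8.84] goal-axes [0.11 0.09 8.84]
```

```bash
python3 -m pendant '[[0.1,0.1,1,0,0,0,1],[0,0,2,0,0,0,1],[0,0,2.5,0,0,0,1],[0,0,2,0,0,0,1],[0,0,0.8,0,0,0,1],[0,0,0,0,0,0,1],[0,0,0,0,0,0,1]]'; python3 shot.py pis scene 360 220 130 140 4
```

```text
time_s: 19.55
ee_pos: [586.9, 314.9, 63.0]
ee_rot: [[-0.172, 0.985, 0.001], [0.985, 0.172, 0.0], [0.0, 0.001, -1.0]]
force: [0.9, 0.3, -1.7]
gripper_width: 0.711
grip_force: 66.1
```

View pics/pis.png

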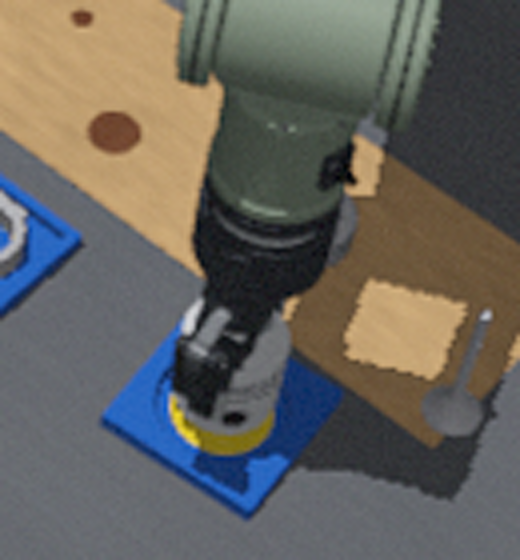

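The piston hovers over the yellow disc (crop 222,425), well centred, and the valve is clear. I'll lower it.

```bash
python3 -m pendant '[[0,-0.1,0.5,0,0,0,1],[0,0,0.5,0,0,0,1],[0,0,0.3,0,0,0,1],[0,0,0.2,0,0,0,1],[0,0,0.1,0,0,0,1],[0,0,0,0,0,0,1],[0,0,0,0,0,0,1]]'; python3 -m pendant '[[0,0,0.1,0,0,0,1],[0,0,0.1,0,0,0,1],[0,0,0,0,0,0,1]]'
```

```text
time_s: 20.3
ee_pos: [585.5, 315.0, 46.3]
ee_rot: [[-0.173, 0.985, 0.0], [0.985, 0.173, -0.0], [-0.0, 0.0, -1.0]]
force: [0.0, -0.2, -2.6]
gripper_width: 0.71
grip_force: 66.1
time_s: 20.6
ee_pos: [585.6, 315.1, 45.3]
ee_rot: [[-0.173, 0.985, 0.001], [0.985, 0.173, 0.0], [0.0, 0.001, -1.0]]
force: [-2.1, -0.3, 4.7]
gripper_width: 0.711
grip_force: 66.7
```

Contact is at the expected 45.3 mm. I'll release the piston and go to the gear.

```bash
python3 -m pendant '[[0,0,0,0,0,0,0.2],[0,0,0,0,0,0,0],[0,0,0,0,0,0,0],[0,0,0,0,0,0,0],[0,0,-2,0,0,0,0],[0,0,-3,0,0,0,0],[0,0,-4,0,0,0,0],[0,0,-1,0,0,0,0],[0,0,0,0,0,0,0]]'; python3 go.py 445 269 110 100
```

```text
time_s: 21.5
ee_pos: [586.4, 315.5, 146.5]
ee_rot: [[-0.173, 0.985, 0.004], [0.985, 0.173, 0.002], [0.001, 0.004, -1.0]]
force: [0.3, 0.1, -0.1]
gripper_width: 1.0
grip_force: 0.0
t 21.5 pos [586.4 315.5 146.5] q [ 0.48  0.53  1.49 -0.    1.11  0.3 ] w 1.0 gf 0.0 F [ 0.3  0.1 -0.1]
turn deg [ 0.3 -0.1 -0. ] shift cm now-axes [ -2.14 -14.75   3.58] goal-axes [ -2.12 -14.73   3.65]
```

```bash
python3 -m pendant '[[-0.4,-2.5,0,0,0,0,0],[-0.5,-3.5,0,0,0,0,0],[-0.5,-3.5,0.5,0,0,0,0],[-0.5,-3.5,1,0,0,0,0],[-0.2,-1.7,1,0,0,0,0],[0,0,1,0,0,0,0],[0,0,0,0,0,0,0],[0,0,0,0,0,0,0]]'>/dev/null; python3 go.py 445 269 20 100
```

```text
t 22.3 pos [445.1 269.2 108.6] q [ 0.52  0.37  1.89 -0.    0.88  0.35] w 0.997 gf 0.0 F [ 0.8  0.3 -0.2]
turn deg [-0.  0. -0.] shift cm now-axes [-0.02 -0.02  8.86] goal-axes [-0.02 -0.02  8.86]
```

```bash
python3 -m pendant '[[0,0,1.5,0,0,0,0],[0,0,2.5,0,0,0,0],[0,0,2.5,0,0,0,0],[0,0,1.5,0,0,0,0],[0,0,0.6,0,0,0,0],[0,0,0,0,0,0,0],[0,0,0,0,0,0,0.3],[0,0,0,0,0,0,0.6],[0,0,0,0,0,0,1],[0,0,0,0,0,0,1]]' 60; python3 -m pendant '[[0,0,0,0,0,0,1],[0,0,0,0,0,0,1],[0,0,0,0,0,0,1]]';python3 -m pendant '[[0,0,-0.5,0,0,0,1],[0,0,-2,0,0,0,1],[0,0,-3,0,0,0,1],[0,0,-3,0,0,0,1],[0,0,-2.5,0,0,0,1],[0,0,0,0,0,0,1],[0,0,0,0,0,0,1]]'; python3 go.py 609 -310 135 100
```

```text
time_s: 23.3
ee_pos: [445.6, 269.5, 25.1]
ee_rot: [[-0.173, 0.985, 0.004], [0.985, 0.173, 0.002], [0.001, 0.004, -1.0]]
force: [1.0, -1.1, 5.0]
gripper_width: 0.657
grip_force: 62.9
time_s: 23.6
ee_pos: [445.5, 269.5, 25.1]
ee_rot: [[-0.173, 0.985, 0.004], [0.985, 0.173, 0.002], [0.001, 0.004, -1.0]]
force: [-0.2, -0.5, 5.0]
gripper_width: 0.656
grip_force: 62.9
time_s: 24.3
ee_pos: [443.7, 268.6, 132.9]
ee_rot: [[-0.173, 0.985, -0.0], [0.985, 0.173, -0.0], [-0.0, -0.001, -1.0]]
force: [-0.2, -1.7, -5.0]
gripper_width: 0.661
grip_force: 65.3
t 24.3 pos [443.7 268.6 132.9] q [ 0.52  0.34  1.87 -0.    0.93  0.35] w 0.661 gf 65.3 F [-0.2 -1.7 -5. ]
turn deg [-0.  0. -0.] shift cm now-axes [-59.85   6.27  -0.2 ] goal-axes [-59.85   6.24  -0.21]
```

```bash
python3 -m pendant '[[-2,0.2,0,0,0,0,1],[-4,0.4,0,0,0,0,1],[-4.2,0.4,0,0,0,0,1],[-4.2,0.4,0,0,0,0,1],[-4.2,0.4,0,0,0,0,1],[-4.2,0.5,0,0,0,0,1],[-4.2,0.5,0,0,0,0,1],[-4.2,0.5,0,0,0,0,1],[-4.2,0.5,0,0,0,0,1],[-4.2,0.5,0,0,0,0,1]]'>/dev/null; python3 -m pendant '[[-4.2,0.5,0,0,0,0,1],[-4.2,0.4,0,0,0,0,1],[-4.2,0.4,0,0,0,0,1],[-4,0.3,0,0,0,0,1],[-2.5,0.2,0,0,0,0,1],[-1,0.1,0,0,0,0,1],[0,0,0,0,0,0,1],[0,0,0,0,0,0,1]]'; python3 go.py 609 -310 40 100
```

```text
time_s: 26.1
ee_pos: [607.6, -306.9, 131.7]
ee_rot: [[-0.173, 0.985, -0.003], [0.985, 0.173, 0.002], [0.003, -0.003, -1.0]]
force: [-0.4, -0.0, -4.9]
gripper_width: 0.656
grip_force: 65.2
t 26.1 pos [ 607.6 -306.9  131.7] q [-0.48  0.57  1.46  0.    1.11 -0.66] w 0.656 gf 65.2 F [-0.4 -0.  -4.9]
turn deg [-0.2 -0.2 -0. ] shift cm now-axes [-0.35  0.11  9.17] goal-axes [-0.33  0.08  9.17]
```

```bash
python3 -m pendant '[[-0.3,0.1,1,0,0,0,1],[0,0,2,0,0,0,1],[0,0,2.5,0,0,0,1],[0,0,1.7,0,0,0,1],[0,0,0.6,0,0,0,1],[0,0,0,0,0,0,1],[0,0,0,0,0,0,1]]'; python3 shot.py gear scene 180 130 130 100 5
```

```text
time_s: 26.8
ee_pos: [610.7, -311.0, 56.2]
ee_rot: [[-0.174, 0.985, 0.001], [0.985, 0.174, -0.001], [-0.001, 0.001, -1.0]]
force: [-0.4, 0.0, -3.8]
gripper_width: 0.653
grip_force: 65.2
```

View pics/gear.png

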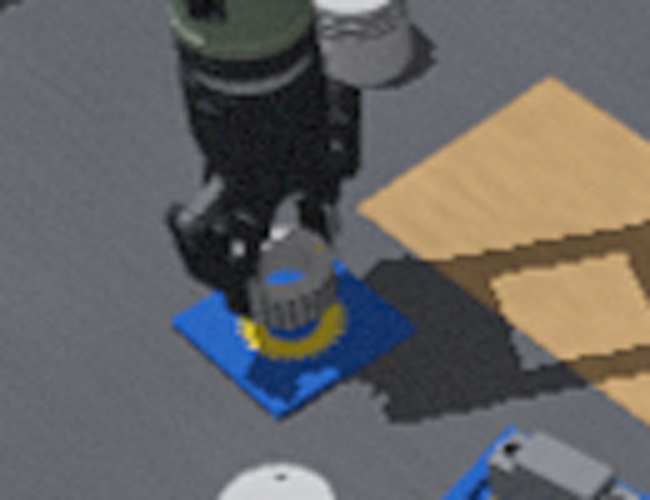

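The gear (crop 293,280) is above the yellow ring (293,325) and centred sideways. I'll lower it over the post in small steps.

```bash
python3 -m pendant '[[0,-0.1,0.4,0,0,0,1],[0,0,0.4,0,0,0,1],[0,0,0.3,0,0,0,1],[0,0,0.2,0,0,0,1],[0,0,0,0,0,0,1],[0,0,0,0,0,0,1]]'; python3 -m pendant '[[0,0,0.3,0,0,0,1],[0,0,0.3,0,0,0,1],[0,0,0.2,0,0,0,1],[0,0,0.1,0,0,0,1],[0,0,0.1,0,0,0,1],[0,0,0,0,0,0,1]]'
```

```text
time_s: 27.45
ee_pos: [609.1, -311.4, 42.3]
ee_rot: [[-0.173, 0.985, 0.0], [0.985, 0.173, -0.0], [-0.0, -0.0, -1.0]]
force: [-0.1, -0.4, -4.6]
gripper_width: 0.657
grip_force: 65.3
time_s: 28.05
ee_pos: [608.9, -311.3, 33.2]
ee_rot: [[-0.173, 0.985, 0.0], [0.985, 0.173, -0.0], [-0.0, 0.0, -1.0]]
force: [-2.8, 1.7, 3.5]
gripper_width: 0.657
grip_force: 65.9
```

The gear went over the post and seated at 33.2 mm. I'll release it, rise, back away and check.

```bash
python3 -m pendant '[[0,0,0,0,0,0,0.2],[0,0,0,0,0,0,0],[0,0,0,0,0,0,0],[0,0,0,0,0,0,0],[0,0,-2,0,0,0,0],[0,0,-3,0,0,0,0],[0,0,-4,0,0,0,0],[0,0,-4,0,0,0,0],[0,0,-2,0,0,0,0],[0,0,0,0,0,0,0]]'; python3 -m pendant '[[-1,-4,0,0,0,0,0],[-1,-4,0,0,0,0,0],[-1,-4,0,0,0,0,0],[-1,-4,0,0,0,0,0],[-1,-3,0,0,0,0,0],[-1,-2,0,0,0,0,0],[0,0,0,0,0,0,0],[0,0,0,0,0,0,0]]'; python3 shot.py endt top 170 165 300 180 2; python3 shot.py ends scene 200 150 260 200 3
```

```text
time_s: 29.05
ee_pos: [610.9, -312.3, 186.7]
ee_rot: [[-0.173, 0.985, 0.008], [0.985, 0.173, -0.004], [-0.005, 0.007, -1.0]]
force: [0.1, 0.6, -0.8]
gripper_width: 0.999
grip_force: 0.0
time_s: 29.85
ee_pos: [412.3, -406.5, 181.3]
ee_rot: [[-0.172, 0.985, -0.001], [0.985, 0.172, 0.001], [0.002, -0.0, -1.0]]
force: [-0.5, -0.8, -0.4]
gripper_width: 1.001
grip_force: 0.0
```

View pics/endt.png

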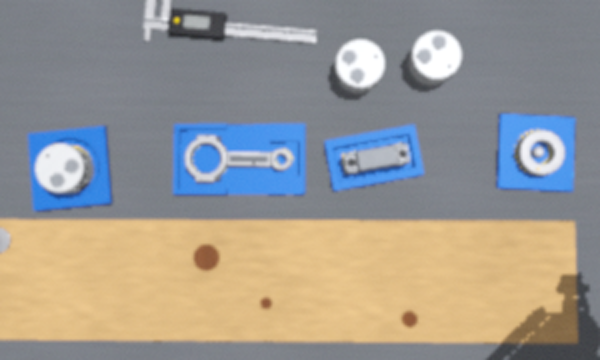

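View pics/ends.png

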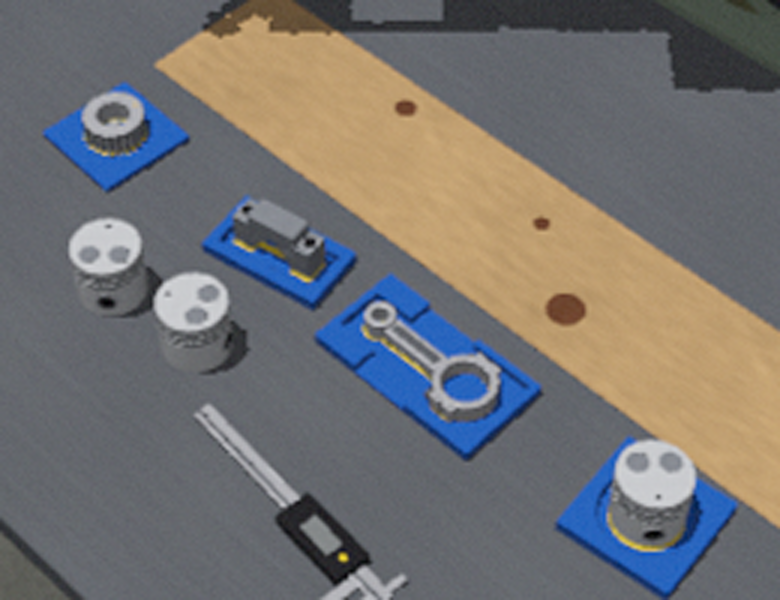

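All four parts sit centred and flat in their trays, and the caliper and valve are undisturbed. I'm handing the job in.

```bash
python3 -c "
from rig import ctrl
print(ctrl.hand_in())"
```

```text
the job is handed in; nothing more can be done
None
```

The piston, gear, cap and rod are each seated and released in their own trays, the valve and caliper look undisturbed in the final pictures, and the job was handed in at about 30 s; no verdict came back.

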